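# Fit the idler bearing and hold the belt tensioner back at its clip

## Robot

A 6-joint arm with a two-finger parallel gripper is mounted at the origin on a cart in front of the work surface, level with it; the furniture and walls round the work are solid. World frame = base frame: x ahead of the robot, y to its left, z up, the work surface at z = 0. Lengths are in mm, angles in rad, forces in N, time in s.
With the tool pointing down it reaches from about 225 to 875 mm from the base axis. Payload 3.4 kg.
Tool frame: the origin (TCP) lies between the finger pads; the fingertips stand 19 mm ahead of it and the grasp point (between the pads) is the TCP; z points along the fingers, y is the line along which they close (so a half turn about z gives the same grasp; the last joint's range is limited). The gripper opens to 85 mm and grips with 20 to 120 N. Pads are 22 mm wide; open, the fingers measure 114 mm over their backs; the gripper's body (76 mm by 85 mm) begins 54 mm behind the grasp point. The pads swing forward as they close: fully open they stand 13 mm farther back than shut.
Start: joints at [1.015, 0.276, 1.505, -0, 1.361, -0.121], TCP at [242.226, 521.524, 250.328] pointing down, gripper open.
Joint ranges: [-2.89, 2.89], [-0.75, 2.08], [0.22, 2.7], [-1.18, 4.32], [0.11, 2.71], [-2.7, 2.7]. Speed limits (rad/s): [2.57, 2.57, 3.14, 3.14, 3.14, 3.14].

## Interface

Orientations are given as a unit quaternion [w, x, y, z].
In Python, from station import status, imaging, env, masks_of gives the robot as it stands. The module is installed in compiled form; this text tells all that it offers.
- The arm moves only by the tool drive_tool, never from a script. Its argument "plan" is a list of rows, each a list of 4 numbers: the shift along the tool's x, y, z in units of 50 mm (1.0 is 50 mm), then the turn about the tool's z in units of 5 degrees (1.0 is 5 degrees). In form: [[dx, dy, dz, roll], ...]. A call has 1 to 12 rows; each row is the pose to reach, as a shift and turn from the pose commanded when the call began, along the tool's axes at that moment; what a row does not reach only later rows make up. A row lasts 1/10 s, in which the tool goes at most 50 mm and 8.59 degrees, less where a joint would pass 70% of its speed; a pose out of reach is approached as far as the arm can. A call with a gripper value outside its range is refused whole. "jaw" is the finger opening in mm, from 0 to 85.4, set as the call begins (left out, the last holds). The fingers move at their own pace and stop on an object; "squeeze" is the grip in N (left out, the last holds). Time passes only in rows, so rows that repeat a pose let the fingers close. It gives the time, the measured TCP pose, the force, the opening and the grip force at its end, in the units of the state.
- status.observe(): the state, without advancing time (a new reading comes with each control period).
- imaging.snapshot(name): name is "scene" or "top" or "wrist"; returns a dict with "frame" (420x560x3 uint8, red, green, blue), "fx", "fy", "cx", "cy" (pixels), "world_from_camera" (4x4, takes a point from camera to world coordinates); the wrist camera has in their place "hand_eye" (4x4, takes a point from camera to tool coordinates, whose origin is the TCP and whose axes are the flange's). Camera axes: x right, y down, z forward; pixel columns grow to the right and rows downward; lengths in mm; the calibration is good to about 2 mm. A picture is of the moment at which its call begins: read the wrist's pose just before it. There is no depth.
- env.close_job(): hands the job in; it is judged then, once.
Trained networks look in the newest picture that a camera, given by its name, has taken for a name from the list of things; names that differ only in an ending like _2 or _b are one class to them, and where a whole thing is asked for, a point or a joint stands for the part that bears it (a point fixed in the world has none). Each returns a list of dicts, best first, with "conf" (0 to 1); they miss things now and then, are a little off and sometimes report something else, mostly with a low value. They report only what shows in the picture. A call takes as long as a camera call. They do not tell look-alikes from the thing itself.
- masks_of(thing, camera): "pixels" (420x560 bool, what is visible of it) and "rect" ([left, top, width, height] in pixels, round what is visible of it).
The state is a dict: "clock": time; "joint_positions": joint angles; "qd": joint speeds; "joint_efforts": joint torques, N m; "tool_pos": TCP position; "eef_rot": TCP orientation; "force": force on the tool from outside, world axes, zero at the start; "moment": the same for the moment, N m; "grip_width": opening from 0.0 (shut) to 1.0 (fully open); "finger_force": force on a finger pad.
Only numpy, scipy, OpenCV 4.12 (cv2) and the standard library are available. Lean on these libraries where they do the work, as an engineer would, in place of code of your own. Each camera call takes 0.05 s, during which the arm holds its last target. There are 200 camera calls.

## Task

The belt drive unit on the bench is waiting for its belt. Slide the smaller of the two loose ball bearings down over the upright stub shaft on the sprung tensioner until it sits on the shaft's shoulder, and let go of it. Then pull the tensioner towards you by its black-sleeved bar handle, against the spring, until its brass pointer is level with the white line of the red clip on the rail, and finish still holding it there by the handle so that the belt can be slipped on; leave everything else on the bench where it lies.

Things in the scene. Friction and masses are not known exactly. Their poses are not given: they have to be found in the camera images.
- idler_bearing: the smaller of two plain steel ball bearings, lying flat on the bench at the left or the right of the drive unit: 52 mm outside, 15 mm high, bore 20 mm, 100 to 170 g. Origin: centre of its underside; z is its axis. Grip it across its outside.
- drive_unit: green base plate 260x260x12 mm, fixed. Origin: centre of its underside; x from its front (handle side) to its back, y to its left, z up. Two belt pulleys, 66 and 54 mm across and 73 mm high, stand at x +78, y +90 and -90 mm. A slideway 88 mm wide, 32 mm high runs along x in the middle; a green abutment block 76 mm wide, 46 mm high stands across it at x -57 to -75 mm.
- tensioner: the sprung carriage in the slideway with stub shaft, pointer, pull rod and pull handle, all one rigid part. Origin and axes as the drive unit's when it is home against the back stop. It slides only along the drive unit's -x, towards the handle side, up to 36 mm. A spring always drives it home: about 6 N at home plus 2.6 N for each 10 mm of pull, and under 1 N of friction.
- stub_seat (a point): centre of the shoulder (27 mm across, top 44 mm above the bench) on the tensioner on which the bearing's underside comes to sit; axes as the drive unit's. It rides with the tensioner; at home it is at x = +35 mm, y = 0 of the drive unit.
- stub_top (a point): top centre of the upright stub shaft, 27 mm above the shoulder: a steel pin 16 mm in diameter whose uppermost 5 mm taper to 9 mm. It rides with the tensioner.
- handle_grip (a point): middle of the handle's level bar, 70 mm above the bench: black sleeve 16 mm in diameter, 66 mm long, along the drive unit's y, between two posts 90 mm apart. The cross plate below it reaches 33 mm above the bench; the abutment block begins 35 mm behind the bar's middle when the tensioner is home. Rides with the tensioner.
- pointer (a point): tip of the brass pointer on the left of the tensioner carriage, 39 mm above the bench. Rides with the tensioner; at home it is at x = +10 mm, y = +37.5 mm of the drive unit.
- clip_line (a point): inner end of the white line on top of the red index clip, fixed on the left rail: 10 mm wide along the rail, top 38 mm above the bench. Its place, 14 to 28 mm in front of the pointer's home, changes. Axes as the drive unit's: the pointer is level with it when both have the same x in that frame.
- big_bearing: the other, bigger ball bearing, 62 mm across and 18 mm high, lying flat; not part of this job. Leave it alone. It lies on the other side of the drive unit. Origin: centre of its underside.
- bolt_1: loose hexagon bolt lying at the left, 59 mm long. Leave it alone.
- spark_plug_1: spark plug lying left of the drive unit, 82 mm long. Leave it alone.
- spanner: small combination spanner lying at the right, 146 mm long. Leave it alone.
Things that resemble listed ones, but are neither listed nor needed, are in the scene too. What is shaped like the idler_bearing but blue or orange is not meant.

How it is judged (in metres and radians):
On the way:
1. the smaller bearing sits down on the stub shaft's shoulder, let go (horizontal distance between idler_bearing and stub_seat below 0.004 m and z of idler_bearing in the frame of stub_seat between -0.003 and 0.003 m and angle between idler_bearing's own z axis and vertical below 0.08 rad and contact force between the fingers and idler_bearing below 0.3 N), for 0.2 s.
At the end, for the whole second after the job is handed in: The fingers hold the handle's bar (3 N or more, within 50 mm of its middle), the brass pointer is within 4 mm of the red clip's white line and the tensioner at rest; the smaller bearing sits level on the shoulder (within 3 mm in height, 4 mm sideways), untouched by the arm (horizontal distance between idler_bearing and stub_seat below 0.004 m and z of idler_bearing in the frame of stub_seat between -0.003 and 0.003 m and angle between idler_bearing's own z axis and vertical below 0.08 rad and contact force between the arm and idler_bearing below 0.3 N and x of pointer in the frame of clip_line between -0.004 and 0.004 m and linear speed of tensioner below 0.01 m/s and contact force between the fingers and tensioner above 3 N and distance between the grasp point and handle_grip below 0.05 m); the arm keeps its last pose, push and grip.
It fails at once if another thing on the bench is shoved away (more than 20 mm) (distance of any of big_bearing, bolt_1, spark_plug_1, spanner from where it was at the start of the episode above 0.02 m).
It also fails if it takes over 54 s, if anything falls off the work surface, if the arm or the gripper's body presses on something with over 40 N, if the wrist force passes 120 N, or if a joint passes its speed limit or range.

## Working session

There is one attempt and no reset: what is moved stays moved. The work goes in short steps, Python scripts to look and compute and a tool call to move; the robot and the scene stay as the last step left them, time stands still between calls to the robot, and variables do not carry over. Pictures are saved under pics/ and viewed, at most 11 in all, crops included, and the job is handed in when it is done.

Besides the shell and the picture viewer there is one more tool, called after "Request:" by a JSON object that holds its "method" and its "body", one argument or row to a line. drive_tool: Moves the arm, as the interface text tells. Its arguments: {"type":"object","properties":{"plan":{"type":"array"},"jaw":{"type":"number"},"squeeze":{"type":"number"}},"required":["plan"]}

```bash
mkdir -p pics; cat > h.py <<'E'
from station import status, imaging, env, masks_of
import numpy as np, cv2
def snap(n):
    s=status.observe(); p=imaging.snapshot(n)
    K=np.array([[p['fx'],0,p['cx']],[0,p['fy'],p['cy']],[0,0,1.]])
    if 'world_from_camera' in p: T=np.array(p['world_from_camera'])
    else:
        w,x,y,z=s['eef_rot']
        from scipy.spatial.transform import Rotation as R
        T0=np.eye(4); T0[:3,:3]=R.from_quat([x,y,z,w]).as_matrix(); T0[:3,3]=s['tool_pos']
        T=T0@np.array(p['hand_eye'])
    return p['frame'],K,T
def ray(uv,z,K,T):
    d=T[:3,:3]@np.linalg.inv(K)@np.array([uv[0],uv[1],1.]); o=T[:3,3]
    return o+d*(z-o[2])/d[2]
def proj(P,K,T):
    q=np.linalg.inv(T)@np.append(P,1.); q=K@q[:3]; return q[:2]/q[2]
def save(f,name): cv2.imwrite('pics/'+name,cv2.cvtColor(f,cv2.COLOR_RGB2BGR))
E
python3 - <<'E'
from h import *
np.set_printoptions(precision=1,suppress=True)
print(status.observe())
fr=[]
for c in ['top','scene']:
    f,K,T=snap(c); save(f,c+'.png'); print(c,T)
    for t in ['idler_bearing','big_bearing','drive_unit','tensioner','handle_grip','clip_line','pointer','bolt_1','spark_plug_1','spanner']:
        for m in masks_of(t,c)[:4]:
            ys,xs=np.nonzero(m['pixels']); u=(xs.mean(),ys.mean())
            print(t,round(m['conf'],2),m['rect'],np.array(u),ray(u,10,K,T))
E
```

```text
{'clock': 0.0, 'joint_positions': array([ 1. ,  0.3,  1.5, -0. ,  1.4, -0.1]), 'qd': array([-0.,  0., -0.,  0.,  0.,  0.]), 'joint_efforts': array([ -0. , -41.7, -24.6,  -0. ,   0. ,   0. ]), 'tool_pos': array([242. , 521.1, 249.5]), 'eef_rot': array([-0. ,  0.2,  1. , -0. ]), 'force': array([-0.5,  0.1,  0.5]), 'moment': array([0., 0., 0.]), 'finger_force': 0.0, 'grip_width': 0.9973567234733288}
top [[   0.    -1.     0.2  279.9]
 [  -1.    -0.     0.     0.9]
 [  -0.    -0.2   -1.  1397.9]
 [   0.     0.     0.     1. ]]
idler_bearing 0.79 [129.6, 244.3, 19.1, 15.0] [139.  250.7] [413.6 389.1  10. ]
idler_bearing 0.73 [264.1, 166.9, 34.3, 67.1] [276.6 198.2] [564.6   1.5  10. ]
idler_bearing 0.68 [144.2, 212.1, 17.7, 20.5] [155.2 220.4] [500.1 347.3  10. ]
idler_bearing 0.54 [176.7, 245.6, 19.8, 18.4] [186.  253.5] [406.  256.1  10. ]
big_bearing 0.89 [387.5, 210.0, 23.2, 23.8] [399.1 222.5] [ 494.5 -345.4   10. ]
big_bearing 0.49 [264.2, 166.3, 34.2, 70.0] [277.4 200.8] [557.2  -0.7  10. ]
drive_unit 0.69 [227.1, 147.3, 103.0, 99.0] [276.4 194.8] [574.7   2.   10. ]
tensioner 0.87
[... 808 characters left out ...]
]
idler_bearing 0.48 [237.2, 193.7, 11.7, 13.4] [242.9 198.9] [493.8 255.6  10. ]
idler_bearing 0.47 [215.3, 202.9, 17.0, 7.6] [223.1 205.9] [403.  255.8  10. ]
big_bearing 0.84 [339.5, 265.2, 22.3, 18.4] [350.3 272.6] [ 494.2 -343.4   10. ]
drive_unit 0.74 [249.6, 184.9, 102.0, 65.7] [301.1 218.7] [579.3   1.6  10. ]
drive_unit 0.22 [385.7, 258.3, 33.6, 24.1] [403.  270.4] [ 633.5 -437.4   10. ]
tensioner 0.72 [272.0, 198.7, 45.2, 36.7] [290.  216.5] [556.4  38.3  10. ]
pointer 0.88 [267.4, 203.6, 49.1, 31.1] [292.5 216.6] [563.4  32.6  10. ]
bolt_1 0.42 [267.2, 202.1, 51.7, 37.1] [289.1 217. ] [551.9  37.9  10. ]
spark_plug_1 0.5 [255.4, 173.4, 10.2, 13.0] [261.4 177.7] [658.1 359.9  10. ]
```

```bash
python3 -c "
import cv2,numpy as np
a=cv2.imread('pics/top.png');print(a.shape)"
```

```text
(420, 560, 3)
```

View pics/top.png

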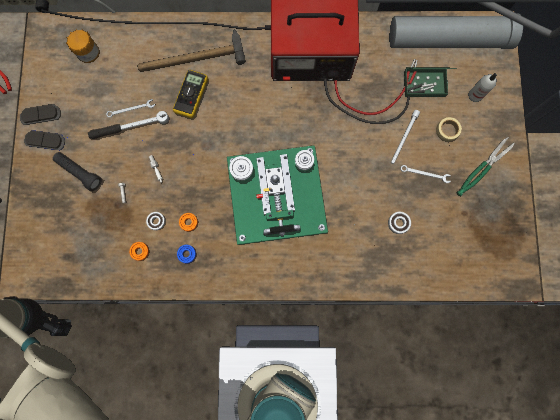

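View pics/scene.png

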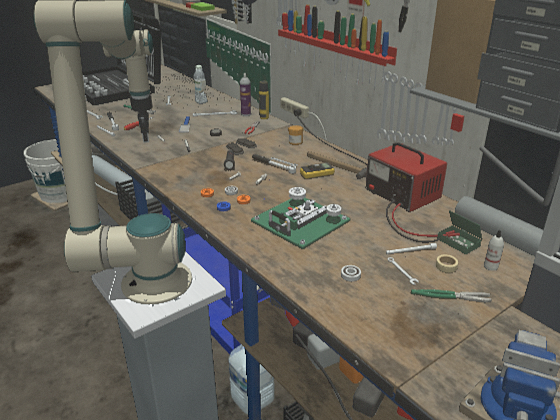

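The top view shows two plain steel bearings: (155,220), about 19 px across, and (399,222), about 23 px. The orange ones at (188,222) and (139,251) and the blue one at (186,254) are not meant. The smaller steel one, on the left, fits the description. The drive unit is near (277,195) with a slight yaw. I'll check the crop from close by.

```bash
cat >> h.py <<'E'
from scipy.spatial.transform import Rotation as R
def tool():
    s=status.observe(); w,x,y,z=s['eef_rot']; return R.from_quat([x,y,z,w]).as_matrix(), np.array(s['tool_pos'])
def rel(P):  # plan units to reach P
    M,p=tool(); return M.T@(np.array(P)-p)/50
E
python3 - <<'E'
from h import *
np.set_printoptions(precision=4,suppress=True)
M,p=tool(); print(M,p, rel([470,347,250]))
print(imaging.snapshot('wrist')['hand_eye'], imaging.snapshot('wrist')['fx'])
E
```

```text
[[-0.907   0.4212  0.    ]
 [ 0.4212  0.907   0.0001]
 [-0.      0.0001 -1.    ]] [242.2321 521.5192 250.3256] [-5.6018 -1.2467  0.0065]
[[  -0.001    -0.9572   -0.2894   73.8554]
 [   1.       -0.0012    0.0004    0.7006]
 [  -0.0007   -0.2894    0.9572 -123.7846]
 [   0.        0.        0.        1.    ]] 293.64913118772137
```

```bash
python3 - <<'E'
from h import *
np.set_printoptions(precision=3,suppress=True)
print(rel([500,347,160]))
E
```

```text
[-6.146 -0.994  1.807]
```

Request:
{"method": "drive_tool", "body": {
  "plan": [
    [-1,-0.2,0.3,1.7],
    [-2,-0.4,0.6,3.4],
    [-3,-0.6,0.9,5.1],
    [-4,-0.7,1.2,6.8],
    [-5,-0.8,1.5,8.5],
    [-6,-1,1.8,10.2],
    [-6.15,-1,1.8,11.8],
    [-6.15,-1,1.8,11.8],
    [-6.15,-1,1.8,11.8]
  ],
  "jaw": 75
}}

```text
clock: 2.1
tool_pos: [500.0, 346.4, 160.0]
eef_rot: [-0.001, 0.669, 0.744, -0.0]
force: [-0.8, -1.3, 0.2]
grip_width: 0.882
finger_force: 0.0
```

```bash
python3 - <<'E'
from h import *
np.set_printoptions(precision=3,suppress=True)
print(tool())
f,K,T=snap('wrist'); save(f,'w1.png')
for m in masks_of('idler_bearing','wrist'):
    e=cv2.fitEllipse(cv2.convexHull(np.argwhere(m['pixels'])[:,::-1].astype(np.int32)))
    c=ray(e[0],13,K,T); print(round(m['conf'],2),m['rect'],e,c)
    print([ray(q,15,K,T)[:2] for q in cv2.boxPoints(e)])
print(T)
E
```

```text
(array([[-0.106,  0.994, -0.001],
       [ 0.994,  0.106,  0.   ],
       [ 0.   , -0.001, -1.   ]]), array([500.029, 346.423, 160.03 ]))
0.86 [165.2, 115.2, 57.6, 55.8] ((192.5341033935547, 142.20620727539062), (57.34717559814453, 62.003719329833984), 118.5096206665039) [412.832 392.646  13.   ]
[array([401.24 , 425.463]), array([449.334, 405.706]), array([426.566, 357.634]), array([376.788, 379.736])]
0.86 [246.3, 256.4, 49.5, 51.5] ((269.6956481933594, 281.75909423828125), (50.130088806152344, 50.73729705810547), 109.43016052246094) [495.052 258.471  13.   ]
[array([476.249, 294.02 ]), array([526.04 , 280.459]), array([515.194, 222.78 ]), array([462.968, 238.165])]
0.81 [254.3, 169.4, 53.8, 57.0] ((281.7295227050781, 197.07847595214844), (54.80320358276367, 55.45791244506836), 177.02867126464844) [498.099 350.286  13.   ]
[array([518.871, 380.734]), array([528.584, 327.551]), array([475.979, 319.06 ]), array([469.109, 372.845])]
0.63 [154.5, 244.5, 44.9, 39.5] ((175.26034545898438, 263.0972595214844), (25.248371124267578, 49.566673278808594), 50.94673538208008) [397.321 269.791  13.   ]
[array([370.48 , 261.421]), array([409.086, 299.91 ]), array([425.223, 280.264]), array([386.332, 240.253])]
[[  0.994   0.1     0.031 492.123]
 [  0.105  -0.952  -0.286 420.099]
 [  0.001   0.288  -0.958 283.841]
 [  0.      0.      0.      1.   ]]
```

View pics/w1.png

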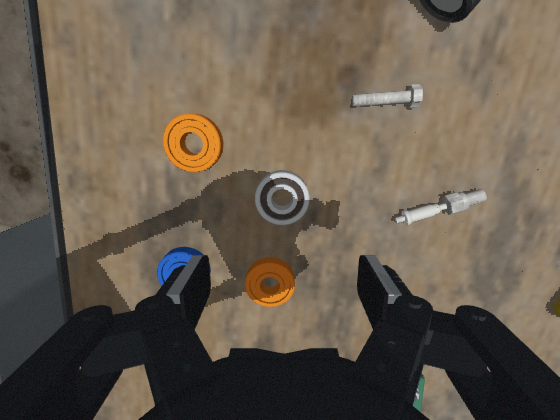

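The wrist view shows the steel ring at (282,197), about 54 px and so about 52 mm: the smaller bearing. The big one lies right of the unit. Orange at (193,143) and (270,282) and blue at (180,268) are rejected. I'll descend and look again from close by.

Request:
{"method": "drive_tool", "body": {
  "plan": [
    [0.04,-0.02,0.9,0],
    [0.08,-0.03,1.8,0],
    [0.08,-0.03,1.8,0],
    [0.08,-0.03,1.8,0]
  ]
}}

```text
clock: 2.6
tool_pos: [497.3, 351.3, 70.8]
eef_rot: [-0.0, 0.668, 0.744, -0.0]
force: [0.6, -0.5, 1.2]
grip_width: 0.873
finger_force: 0.0
```

```bash
cat >> h.py <<'E'
def ring(name='idler_bearing',cam='wrist',zt=15,r=26,guess=None):
    """centre of a flat ring's top circle: least squares of outline rays vs. its upper+lower silhouette"""
    from scipy.optimize import least_squares
    f,K,T=snap(cam); out=[]
    for m in masks_of(name,cam):
        pix=m['pixels'].astype(np.uint8)
        ys,xs=np.nonzero(pix); c0=ray((xs.mean(),ys.mean()),zt-5,K,T)[:2]
        if guess is not None and np.hypot(*(c0-guess))>25: continue
        def mk(c):
            a=np.linspace(0,2*np.pi,60); P=[proj([c[0]+r*np.cos(t),c[1]+r*np.sin(t),z],K,T) for z in (zt,zt-15) for t in a]
            im=np.zeros((420,560),np.uint8); cv2.fillPoly(im,[cv2.convexHull(np.float32(P)).astype(np.int32)],1); return im
        best=None
        for st in (3,1,.5):
            c0=max(((c0[0]+i*st,c0[1]+j*st) for i in range(-3,4) for j in range(-3,4)),key=lambda c:(lambda q:(q&pix).sum()/(q|pix|0).sum())(mk(c)))
        q=mk(c0); hull=np.zeros_like(pix); cv2.fillPoly(hull,[cv2.convexHull(np.argwhere(pix)[:,::-1].astype(np.int32))],1)
        out.append((m['conf'],c0,(q&hull).sum()/(q|hull).sum()))
    return out,f,K,T
E
python3 - <<'E'
from h import *
np.set_printoptions(precision=3,suppress=True)
o,f,K,T=ring(guess=(498,350)); print(tool()[1],o); save(f,'w2.png')
M,p=tool()
for x in o: print(rel([*x[1],21]))
E
```

```text
[499.377 351.909  72.921] [(0.69, (np.float64(498.63987264436827), np.float64(347.8708880451063)), np.float64(0.9585679806918745))]
[-0.081 -0.028  1.038]
```

```bash
python3 - <<'E'
from h import *
np.set_printoptions(precision=3,suppress=True)
for i in range(5):
    p=tool()[1]; o,f,K,T=ring(guess=(498,350)); print(p,[(x[1],x[2]) for x in o], [np.array(x[1])-p[:2] for x in o])
E
```

```text
[499.377 351.909  72.921] [((np.float64(498.1843966343134), np.float64(348.69390789237633)), np.float64(0.973630417007359))] [array([-1.192, -3.215])]
[499.541 351.59   72.994] [] []
[499.174 351.092  72.34 ] [((np.float64(499.1139752577031), np.float64(347.9604358945607)), np.float64(0.9537866449511401))] [array([-0.06 , -3.131])]
[498.718 350.752  71.567] [((np.float64(498.54265935267324), np.float64(347.8965890525543)), np.float64(0.9701733172108021))] [array([-0.175, -2.856])]
[498.399 350.51   70.93 ] [((np.float64(498.42471314396624), np.float64(348.12088017965016)), np.float64(0.9673019057171515))] [array([ 0.026, -2.389])]
```

Request:
{"method": "drive_tool", "body": {
  "plan": [
    [-0.04,0,0.4,0],
    [-0.04,0,0.7,0],
    [-0.04,0,0.88,0],
    [-0.04,0,0.97,0],
    [-0.04,0,0.97,0],
    [-0.04,0,0.97,0]
  ]
}}

```text
clock: 3.8
tool_pos: [498.8, 348.8, 22.3]
eef_rot: [0.0, 0.669, 0.744, 0.0]
force: [0.9, -0.2, -0.3]
grip_width: 0.883
finger_force: 0.0
```

Request:
{"method": "drive_tool", "body": {
  "plan": [
    [0,0,0,0],
    [0,0,0,0],
    [0,0,0,0],
    [0,0,0,0],
    [0,0,0,0]
  ],
  "jaw": 40,
  "squeeze": 50
}}

```text
clock: 4.3
tool_pos: [498.6, 348.7, 23.2]
eef_rot: [0.0, 0.669, 0.744, 0.001]
force: [-1.8, -1.2, 5.9]
grip_width: 0.571
finger_force: 53.2
```

Request:
{"method": "drive_tool", "body": {
  "plan": [
    [0,0,-0.3,0],
    [0,0,-0.8,0],
    [0,0,-1.5,0],
    [0,0,-2.2,0],
    [0,0,-2.4,0],
    [0,0,-2.4,0],
    [0,0,-2.4,0]
  ]
}}

```text
clock: 5.0
tool_pos: [497.4, 348.0, 140.5]
eef_rot: [-0.0, 0.669, 0.744, -0.001]
force: [-0.6, -0.3, -0.5]
grip_width: 0.572
finger_force: 54.5
```

```bash
python3 - <<'E'
from h import *
np.set_printoptions(precision=3,suppress=True)
f,K,T=snap('wrist'); save(f[120:420,80:480],'w3.png'); print(tool()[1],status.observe()['grip_width'],status.observe()['finger_force'])
E
```

```text
[497.129 347.794 139.917] 0.5700936523759981 54.514191069756635
```

View pics/w3.png

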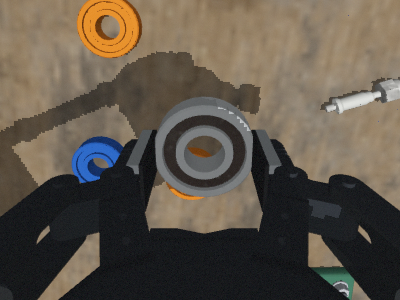

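The picture shows the bearing held level between the pads, with its centre near full-frame (285,263). Next I'll measure its offset in the hand, and roughly place the stub and unit.

```bash
python3 - <<'E'
from h import *
np.set_printoptions(precision=3,suppress=True)
for i in range(3):
    M,p=tool(); o,f,K,T=ring(zt=p[2]-7,guess=p[:2]); print(p,[(x[0],M.T@np.array([*(np.array(x[1])-p[:2]),0]),x[2]) for x in o])
f,K,T=snap('top')
print('stub',ray((277,180),71,K,T))
g=f.astype(int); m=((g[...,1]>g[...,0]+25)&(g[...,1]>70)).astype(np.uint8); m[:140]=0;m[260:]=0;m[:,:215]=0;m[:,345:]=0
r=cv2.minAreaRect(cv2.convexHull(np.argwhere(m)[:,::-1].astype(np.int32))); b=[ray(q,12,K,T)[:2] for q in cv2.boxPoints(r)]; print(b, np.mean(b,0))
cv2.imwrite('pics/topc.png',cv2.resize(cv2.cvtColor(f,cv2.COLOR_RGB2BGR)[140:255,220:340],None,fx=5,fy=5,interpolation=cv2.INTER_CUBIC))
c=np.mean(b,0); print(rel([590,-45,200]), status.observe()['clock'])
E
```

```text
[497.129 347.794 139.917] [(0.89, array([-0.203,  0.363, -0.001]), np.float64(0.9535019228528143)), (0.73, array([-24.373,  -0.041,   0.032]), np.float64(0.1386944903931798))]
[497.269 347.89  139.755] [(0.67, array([-28.985,  -2.908,   0.052]), np.float64(0.20185734554366053)), (0.65, array([-0.045,  0.351, -0.001]), np.float64(0.9462616822429907))]
[497.682 348.093 140.228] [(0.65, array([-0.162,  0.381, -0.001]), np.float64(0.9366674456648749)), (0.58, array([-28.251,  -2.481,   0.036]), np.float64(0.16696727647513526))]
stub [603.418   0.382  71.   ]
[array([688.295, 150.283]), array([ 723.787, -113.428]), array([ 466.224, -141.933]), array([432.541, 113.135])] [577.712   2.014]
[-8.018  0.991 -1.176] 5.4
```

View pics/topc.png

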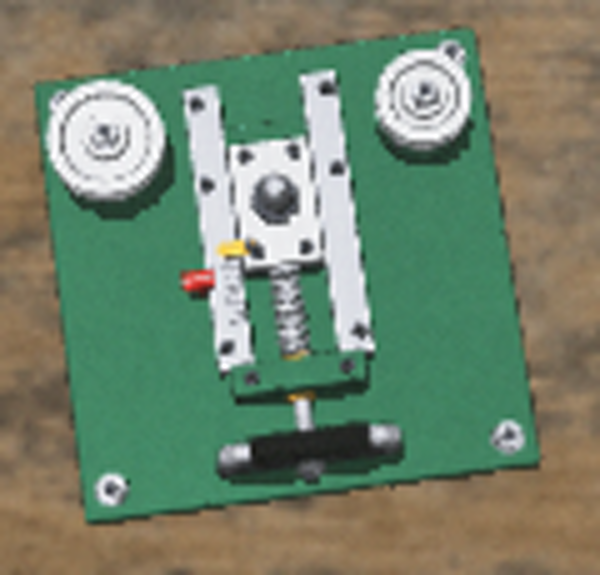

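Request:
{"method": "drive_tool", "body": {
  "plan": [
    [-0.5,0.1,-0.6,0],
    [-1.4,0.3,-1.0,0],
    [-2.3,0.4,-1.2,0],
    [-3.2,0.5,-1.2,0],
    [-4.1,0.6,-1.2,0],
    [-5,0.7,-1.2,0],
    [-5.9,0.8,-1.2,0],
    [-6.8,0.95,-1.2,0],
    [-7.6,1.1,-1.2,0],
    [-8,1.2,-1.2,0],
    [-8,1.2,-1.2,0],
    [-8,1.2,-1.2,0]
  ]
}}

```text
clock: 6.6
tool_pos: [600.1, -42.9, 201.4]
eef_rot: [-0.001, 0.669, 0.743, 0.0]
force: [-0.0, 0.5, -2.0]
grip_width: 0.57
finger_force: 54.7
```

```bash
python3 - <<'E'
from h import *
np.set_printoptions(precision=3,suppress=True)
for i in range(4): snap('wrist')
print(tool())
f,K,T=snap('wrist'); save(f,'w4.png'); np.savez('w4.npz',f=f,K=K,T=T); print(T)
for t in ['tensioner','drive_unit']:
  for m in masks_of(t,'wrist'): print(t,m['conf'],m['rect'])
E
```

```text
(array([[-0.108,  0.994, -0.   ],
       [ 0.994,  0.108,  0.001],
       [ 0.001, -0.   , -1.   ]]), array([600.006, -41.531, 201.847]))
[[  0.994   0.102   0.032 591.87 ]
 [  0.107  -0.952  -0.286  32.1  ]
 [  0.002   0.287  -0.958 325.671]
 [  0.      0.      0.      1.   ]]
tensioner 0.61 [114.1, 92.2, 223.7, 120.8]
drive_unit 0.88 [120.9, 2.4, 278.0, 260.2]
```

View pics/w4.png

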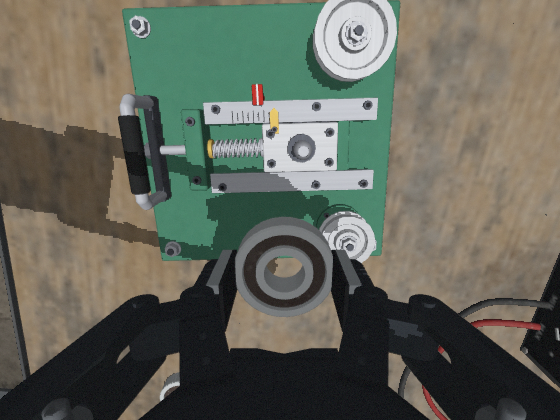

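The view shows the stub top at (303,146), pointer at (274,118), clip at (258,95) and sleeve at (132,155). The pulleys are at (355,36) and (349,238).

```bash
python3 - <<'E'
from h import *
np.set_printoptions(precision=1,suppress=True)
d=np.load('w4.npz'); f,K,T=d['f'],d['K'],d['T']
for n,u,z in [('stub',(303,146),71),('handle',(132,155),74),('p1',(355,36),73),('p2',(349,238),73),('pointer',(273,112),39),('clip',(258,96),38),('TL',(125,10),12),('TR',(399,3),12),('BL',(162,261),12),('BR',(381,255),12)]: print(n,ray(u,z,K,T))
g=f.astype(int); m=((g[...,1]>g[...,0]+20)&(g[...,1]>g[...,2]+10)).astype(np.uint8)
m[:, :110]=0; m[262:]=0
cs,_=cv2.findContours(m,0,1); h=cv2.convexHull(np.vstack([c for c in cs if cv2.contourArea(c)>40]))
print(cv2.approxPolyDP(h,4,True)[:,0].tolist())
c=cv2.resize(f[70:190,100:360],None,fx=3,fy=3,interpolation=cv2.INTER_CUBIC); save(c,'w4c.png')
E
```

```text
stub [611.1  13.1  71. ]
handle [467.7  -9.6  74. ]
p1 [640.1  99.3  73. ]
p2 [663.9 -65.3  73. ]
pointer [582.   38.5  39. ]
clip [566.9  50.9  38. ]
TL [436.1 113.8  12. ]
TR [687.4 146.6  12. ]
BL [ 467.2 -140.9   12. ]
BR [ 722.2 -106.    12. ]
[[398, 0], [380, 254], [163, 260], [122, 10]]
```

View pics/w4c.png

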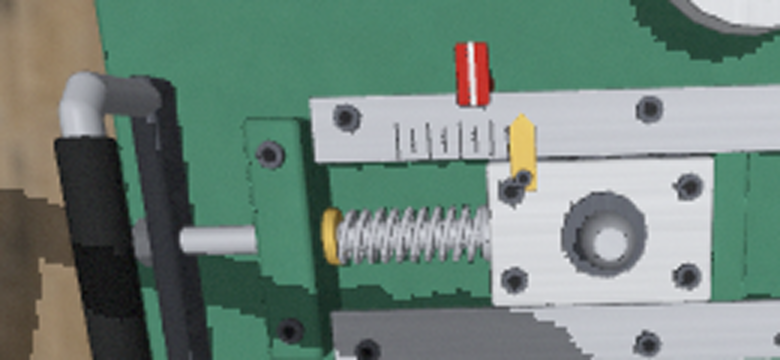

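```bash
python3 - <<'E'
from h import *
np.set_printoptions(precision=1,suppress=True)
d=np.load('w4.npz'); f,K,T=d['f'],d['K'],d['T']
a=np.radians(7.4); Rz=np.array([[np.cos(a),-np.sin(a)],[np.sin(a),np.cos(a)]])
for n,u,z in [('stub',(303.3,150),71),('shoulder',(301.3,147.7),44),('pointer',(274.3,109),39),('clip',(257.7,105),38),('collar',(146,150),60)]: print(n,ray(u,z,K,T))
P=ray((274.3,109),39,K,T)[:2];C=ray((257.7,105),38,K,T)[:2];print('clip-pointer in unit',Rz.T@(C-P), 'unit origin from pointer',P-Rz@[10,37.5],'stub from pointer',P+Rz@[25,-37.5])
# predicted pixels for sanity
o=np.array([578.2,3.4])
M,p=tool(); print(p, np.degrees(np.arctan2(M[1,1],M[0,1])))
E
```

```text
stub [611.8   9.8  71. ]
shoulder [611.8   9.3  44. ]
pointer [582.9  41.2  39. ]
clip [567.3  43.1  38. ]
collar [473.4  -6.1  60. ]
clip-pointer in unit [-15.3   3.9] unit origin from pointer [577.8   2.7] stub from pointer [612.5   7.2]
[600.2 -41.9 201.9] 6.166022698414463
```

Request:
{"method": "drive_tool", "body": {
  "plan": [
    [0.5,0.17,0.2,0],
    [0.99,0.34,0.6,-0.25],
    [0.99,0.34,1.2,-0.25],
    [0.99,0.34,1.6,-0.25],
    [0.99,0.34,1.75,-0.25],
    [0.99,0.34,1.75,-0.25],
    [0.99,0.34,1.75,-0.25],
    [0.99,0.34,1.75,-0.25],
    [0.99,0.34,1.75,-0.25]
  ]
}}

```text
clock: 7.85
tool_pos: [612.9, 7.9, 115.6]
eef_rot: [0.001, 0.66, 0.751, 0.001]
force: [1.0, -0.3, -1.4]
grip_width: 0.567
finger_force: 54.7
```

```bash
python3 - <<'E'
from h import *
np.set_printoptions(precision=2,suppress=True)
for i in range(2):
    M,p=tool(); o,f,K,T=ring(zt=p[2]-7,guess=p[:2]); print(p,[(x[0],x[1],x[2]) for x in o])
u=proj([612,9,71],K,T); print(u, proj([611,8,p[2]-22],K,T),status.observe()['clock'])
c=cv2.resize(f[140:340,160:420],None,fx=3,fy=3,interpolation=cv2.INTER_CUBIC); save(c,'w5c.png')
E
```

```text
[612.86   7.91 115.61] [(0.95, (np.float64(613.9838025987807), np.float64(8.331509854978663)), np.float64(0.9418889018283452))]
[612.5    7.98 115.15] [(0.62, (np.float64(613.390705446363), np.float64(7.4776834780424934)), np.float64(0.9242618741976893))]
[282.57 243.3 ] [280.56 261.01] 8.05
```

View pics/w5c.png

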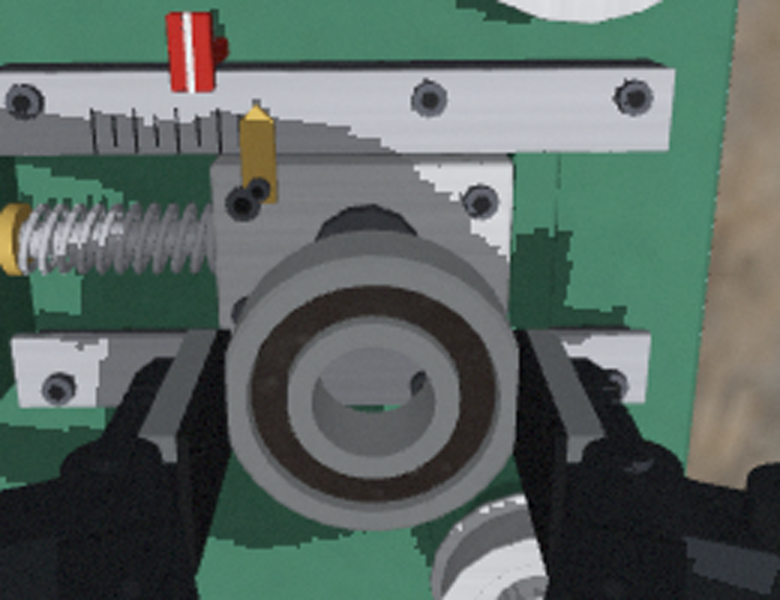

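The view shows the bearing level in the hand with its bore at crop (375,390). The pointer tip is at crop (256,104), the clip line end at (189,92), and the shoulder's far edge at (366,205).

```bash
python3 - <<'E'
from h import *
np.set_printoptions(precision=2,suppress=True)
for i in range(2): f,K,T=snap('wrist')
a=np.radians(7.4); Rz=np.array([[np.cos(a),-np.sin(a)],[np.sin(a),np.cos(a)]])
q=lambda u,v:(160+u/3-.3,140+v/3-.3)
P=ray(q(256,104),39,K,T)[:2];C=ray(q(189,92),38,K,T)[:2]
print(P,C,Rz.T@(C-P),'stub',P+Rz@[25,-37.5])
S=ray(q(366,205),44,K,T)[:2]; print('shoulder far edge',S,'->',S-[0,13.5])
print(tool()[1])
E
```

```text
[581.42  42.99] [565.88  43.63] [-15.33   2.63] stub [611.04   9.02]
shoulder far edge [609.17  23.76] -> [609.17  10.26]
[612.15   8.08 114.51]
```

Request:
{"method": "drive_tool", "body": {
  "plan": [
    [0.03,-0.03,0.1,0],
    [0.03,-0.03,0.2,0],
    [0.03,-0.03,0.3,0],
    [0.03,-0.03,0.37,0],
    [0.03,-0.03,0.44,0],
    [0.03,-0.03,0.5,0],
    [0.03,-0.03,0.54,0],
    [0.03,-0.03,0.58,0],
    [0.03,-0.03,0.58,0]
  ]
}}

```text
clock: 9.05
tool_pos: [610.3, 9.4, 85.1]
eef_rot: [-0.0, 0.66, 0.751, -0.0]
force: [-0.6, 0.8, -1.5]
grip_width: 0.569
finger_force: 54.7
```

Request:
{"method": "drive_tool", "body": {
  "plan": [
    [0,0,0.06,0],
    [0,0,0.12,0],
    [0,0,0.18,0],
    [0,0,0.24,0],
    [0,0,0.28,0],
    [0,0,0.32,0],
    [0,0,0.32,0],
    [0,0,0.32,0]
  ]
}}

```text
clock: 9.85
tool_pos: [610.5, 9.4, 69.3]
eef_rot: [-0.0, 0.66, 0.751, 0.0]
force: [0.6, 0.1, -2.4]
grip_width: 0.564
finger_force: 54.7
```

Request:
{"method": "drive_tool", "body": {
  "plan": [
    [0,0,0.03,0],
    [0,0,0.06,0],
    [0,0,0.08,0],
    [0,0,0.08,0]
  ]
}}

```text
clock: 10.25
tool_pos: [610.7, 9.5, 67.1]
eef_rot: [0.001, 0.66, 0.751, 0.0]
force: [-3.9, 0.5, 7.6]
grip_width: 0.569
finger_force: 55.8
```

Request:
{"method": "drive_tool", "body": {
  "plan": [
    [0,0,0,0],
    [0,0,0,0],
    [0,0,0,0],
    [0,0,0,0]
  ],
  "jaw": 70
}}

```text
clock: 10.65
tool_pos: [610.4, 9.5, 65.1]
eef_rot: [-0.0, 0.66, 0.751, -0.0]
force: [0.0, -0.0, 0.5]
grip_width: 0.827
finger_force: 0.0
```

Request:
{"method": "drive_tool", "body": {
  "plan": [
    [0,0,-0.2,0],
    [0,0,-0.6,0],
    [0,0,-1.2,0],
    [0,0,-1.8,0],
    [0,0,-2.2,0],
    [0,0,-2.2,0],
    [0,0,-2.2,0],
    [0,0,-2.2,0]
  ]
}}

```text
clock: 11.45
tool_pos: [609.5, 9.5, 174.0]
eef_rot: [-0.001, 0.66, 0.751, -0.001]
force: [-0.5, -0.0, -0.5]
grip_width: 0.819
finger_force: 0.0
```

```bash
python3 - <<'E'
from h import *
np.set_printoptions(precision=2,suppress=True)
for i in range(2):
    M,p=tool(); o,f,K,T=ring(zt=59,guess=(611,9)); print(p,[(x[0],x[1],x[2]) for x in o])
save(f,'w6.png'); np.savez('w6.npz',f=f,K=K,T=T); print(status.observe()['clock'], np.degrees(np.arctan2(M[1,1],M[0,1])))
E
```

```text
[609.46   9.53 174.03] []
[609.55   9.49 173.78] [(0.82, (np.float64(612.0497151450658), np.float64(9.621771041784683)), np.float64(0.9565646594274433))]
11.65 7.337922621859841
```

View pics/w6.png

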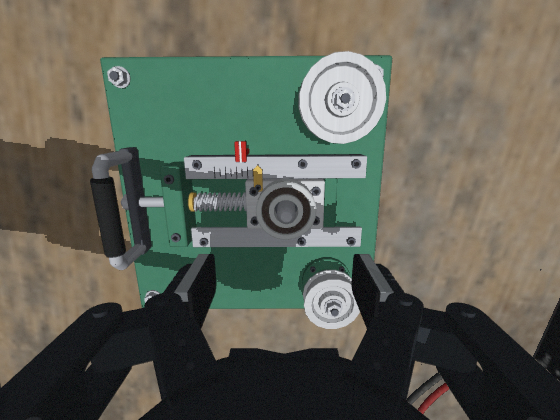

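The bearing sits concentric on the stub at (286,209), measured at (612,9.6) against the stub at about (611.8,9.3). The sleeve is at (107,216). Now for the handle.

Request:
{"method": "drive_tool", "body": {
  "plan": [
    [0,-0.7,0,0],
    [0,-1.5,0,0],
    [-0.01,-2.3,0,0],
    [-0.01,-2.86,0.2,0],
    [-0.01,-2.86,0.7,0],
    [-0.01,-2.86,1.1,0],
    [-0.01,-2.86,1.2,0],
    [-0.01,-2.86,1.2,0],
    [-0.01,-2.86,1.2,0]
  ],
  "jaw": 54
}}

```text
clock: 12.55
tool_pos: [469.4, -9.4, 115.8]
eef_rot: [0.0, 0.66, 0.751, 0.0]
force: [-0.2, -0.3, 0.3]
grip_width: 0.634
finger_force: 0.0
```

```bash
python3 - <<'E'
from h import *
np.set_printoptions(precision=2,suppress=True)
for i in range(2): f,K,T=snap('wrist')
M,p=tool(); print(p)
g=f.astype(int)
b=((g.max(2)<45)).astype(np.uint8)
u=[proj([468+s*-.128*33,-9.4+s*.992*33,70],K,T) for s in(-1,0,1)]; print(u)
n,l,st,c=cv2.connectedComponentsWithStats(b)
for i in range(1,n):
    if st[i,4]>300: print(st[i],c[i],ray(c[i],75,K,T))
for m in masks_of('handle_grip','wrist'): print(m['conf'],m['rect'])
E
```

```text
[469.61  -9.43 116.09]
[array([280.79, 289.61]), array([280.59, 243.34]), array([280.37, 192.01])]
[    0     0   560   420 49709] [268.57 352.39] [469.63 -88.83  75.  ]
[ 267  193   26  104 2494] [279.93 244.01] [467.41  -7.73  75.  ]
0.86 [262.6, 150.6, 269.6, 159.7]
```

Request:
{"method": "drive_tool", "body": {
  "plan": [
    [0,-0.03,0.3,0],
    [0,-0.03,0.6,0],
    [0,-0.03,0.8,0],
    [0,-0.03,0.88,0],
    [0,-0.03,0.88,0],
    [0,-0.03,0.88,0]
  ]
}}

```text
clock: 13.3
tool_pos: [467.7, -9.6, 71.7]
eef_rot: [0.0, 0.66, 0.751, 0.0]
force: [-0.0, 0.1, 0.0]
grip_width: 0.632
finger_force: 0.0
```

Request:
{"method": "drive_tool", "body": {
  "plan": [
    [0,0,0,0],
    [0,0,0,0],
    [0,0,0,0],
    [0,0,0,0],
    [0,0,0,0],
    [0,0,0,0]
  ],
  "jaw": 5,
  "squeeze": 70
}}

```text
clock: 13.9
tool_pos: [467.5, -9.6, 71.8]
eef_rot: [0.0, 0.66, 0.751, 0.0]
force: [-0.9, 0.9, 5.7]
grip_width: 0.162
finger_force: 68.2
```

Request:
{"method": "drive_tool", "body": {
  "plan": [
    [0,-0.04,0,0],
    [0,-0.08,0,0],
    [0,-0.12,0,0],
    [0,-0.16,0,0],
    [0,-0.2,0,0],
    [0,-0.24,0,0],
    [0,-0.28,0,0],
    [0,-0.31,0,0],
    [0,-0.31,0,0],
    [0,-0.31,0,0]
  ]
}}

```text
clock: 14.9
tool_pos: [456.1, -11.1, 71.9]
eef_rot: [0.003, 0.661, 0.75, 0.003]
force: [7.2, 4.2, -2.2]
grip_width: 0.162
finger_force: 68.3
```

```bash
python3 - <<'E'
from h import *
np.set_printoptions(precision=2,suppress=True)
for i in range(3): f,K,T=snap('wrist')
print(tool()[1],status.observe()['force'],status.observe()['finger_force'])
u=proj([566,43.4,38],K,T); print(u)
np.savez('w7.npz',f=f,K=K,T=T)
x,y=[int(v) for v in u]; c=f[max(0,y-45):y+45,max(0,x-60):x+60]; print(max(0,x-60),max(0,y-45))
save(cv2.resize(c,None,fx=6,fy=6,interpolation=cv2.INTER_CUBIC),'w7c.png')
E
```

```text
[456.07 -11.15  71.91] [ 7.62  4.57 -3.05] 68.2929003238678
[492.8  184.15]
432 139
```

View pics/w7c.png

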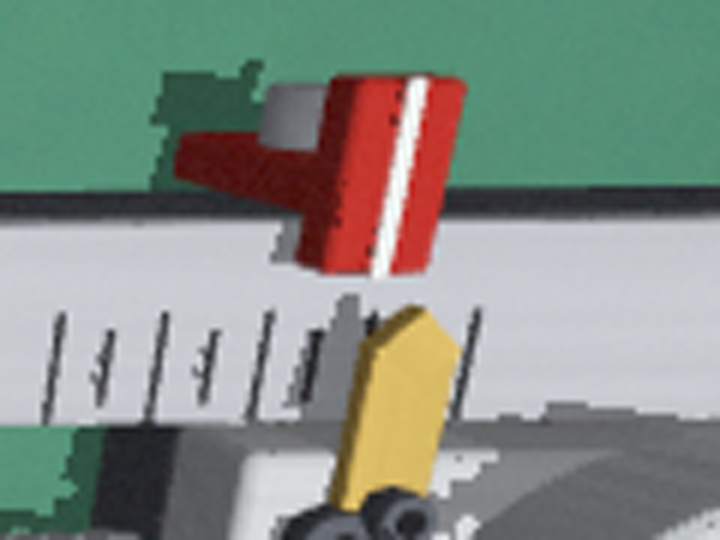

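The close view shows the clip line's inner end at crop (380,275) and the pointer tip at (412,308), still behind the line.

```bash
python3 - <<'E'
from h import *
np.set_printoptions(precision=2,suppress=True)
d=np.load('w7.npz'); K,T=d['K'],d['T']
a=np.radians(7.4); Rz=np.array([[np.cos(a),-np.sin(a)],[np.sin(a),np.cos(a)]])
q=lambda u,v:(432+u/6-.4,139+v/6-.4)
P=ray(q(412,308),39,K,T)[:2];C=ray(q(380,275),38,K,T)[:2]
print(P,C,Rz.T@(P-C),status.observe()['clock'])
E
```

```text
[570.43  40.89] [567.23  43.39] [ 2.85 -2.89] 15.05
```

Request:
{"method": "drive_tool", "body": {
  "plan": [
    [0,-0.03,0,0],
    [0,-0.06,0,0],
    [0,-0.08,0,0],
    [0,-0.08,0,0],
    [0,-0.08,0,0],
    [0,-0.08,0,0],
    [0,-0.08,0,0]
  ]
}}

```text
clock: 15.75
tool_pos: [452.6, -11.6, 71.9]
eef_rot: [0.004, 0.661, 0.75, 0.004]
force: [9.3, 4.5, -3.7]
grip_width: 0.159
finger_force: 68.3
```

```bash
python3 - <<'E'
from h import *
np.set_printoptions(precision=2,suppress=True)
for i in range(3): f,K,T=snap('wrist')
np.savez('w8.npz',f=f,K=K,T=T); s=status.observe(); print(tool()[1],s['force'],s['finger_force'],s['clock'])
a=np.radians(7.4); Rz=np.array([[np.cos(a),-np.sin(a)],[np.sin(a),np.cos(a)]])
print(proj([567.2,43.4,38],K,T))
save(cv2.resize(f[139:229,432:552],None,fx=6,fy=6,interpolation=cv2.INTER_CUBIC),'w8c.png')
o,f,K,T=ring(zt=59,guess=(596.5,7.3)); print(o)
E
```

```text
[452.64 -11.58  71.91] [ 9.27  4.53 -3.79] 68.32038760185242 15.9
[500.83 184.2 ]
[]
```

View pics/w8c.png

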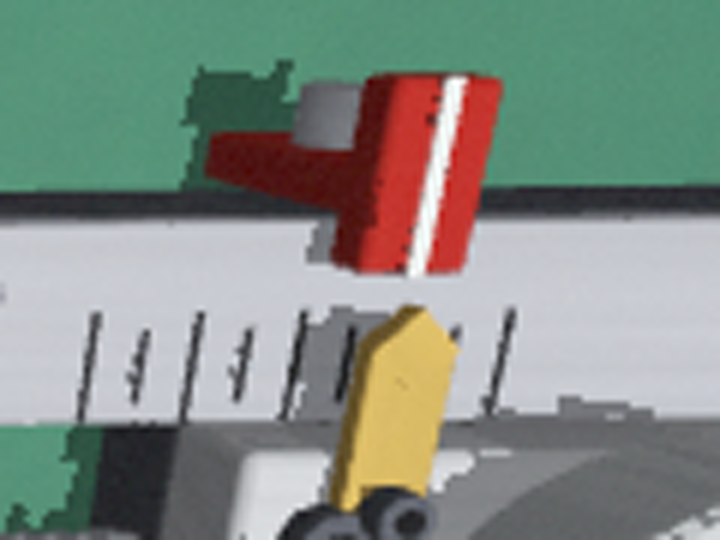

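The pointer tip at crop (412,308) lies on the extension of the white line, which gives about 408 there: level within 0.5 mm. The tensioner is at rest with the grip at 68 N, so I'm handing in.

```bash
python3 -c "
from station import env
print(env.close_job())"
```

```text
the job is handed in; nothing more can be done
None
```

The smaller bearing is on the stub shaft's shoulder and released, and the tensioner is held by its handle with the pointer level with the clip's white line to within about 0.5 mm. I handed the job in at about 16 s; it returned no verdict. I last checked the bearing's seating just before the pull.

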